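# Undo two push-and-turn captive screws and take the cover off a gear case

## Task

Undo both captive wing screws on the gear case cover of the bench sander, one after the other: press the sprung head fully down, and with it held down turn it counter-clockwise past its catch and on until it comes up against its stop, more than a third of a turn in all. Then lift the cover off by its bow handle and lay it flat, handle up, in the middle of the plywood board; set it down rather than drop it. Leave the other things on the bench where they are.

Things in the scene. Friction and masses are not known exactly. Their poses are not given: they have to be found in the camera images.
- machine: grey gear case of a bench sander, fixed: 170 mm (x) by 250 (y), flat shoulder at z = 80 mm, foot plate 190 x 270; a motor, 99 mm high, sticks out behind to x = 195 mm. Origin: centre of its underside. A dark rim 14 mm high on the shoulder fits inside the cover with 2 mm play all round. It stands left or right on the table, the board on the other side.
- cover: loose aluminium cover on the machine: upside-down shallow tray 120 mm (x) by 200 (y) by 22 high, with bow handle and two captive screws; about 0.7 kg in all (varies). Origin: centre of its underside (lower edge of its skirt), resting on the shoulder 80 mm above the table; z up. Comes off straight up with its screws. Beside each screw, towards +x, a dark keeper block, 15 to 33 mm from its axis, top 39 mm above the underside.
- cover_handle (a point): middle of the grip bar of the dark bow handle, on the cover's centre line: bar 86 mm long along the cover's x, 12 mm thick (y), 14 mm tall (from 54 to 68 mm above the cover's underside; this point is at 61 mm); free space below it 32 mm. Its axes are the cover's.
- screw_a (a joint): screw at the cover's +y end, rad undone: 0 tight, 2.4 undone, at a hard stop; counter-clockwise from above. Friction 0.12 N m; starts at 0 to 0.3. From 0.4 to 1.8 a keeper on the cover blocks its tooth unless the sprung head is held down over 8 mm (8 N to start, 15 N at 8 mm, 16 N at 9.5 mm, its bottom). A cross bar below holds the cover down until within about 0.2 rad of the stop.
- screw_b (a joint): the screw at the cover's -y end, in every way like screw_a (0 tight, 2.4 undone at a hard stop, counter-clockwise from above): sprung head, keeper; starts at its own angle, 0 to 0.3.
- screw_a_wing (a point): on the axis of screw_a's steel wing head, 8 mm below the wing's top. Wing: upright bar 48 mm long (point x), 12 mm thick (y), 32 mm tall, on a neck 24 mm across, 19 mm high; z up. Head up: 75 mm above the cover's underside, 155 mm above the table; it can be pressed down 9.5 mm. A tooth low on the head points to the point's +y. At y = +76 mm in the cover's frame. Undone, the wing lies along the cover's x.
- screw_b_wing (a point): on the axis of screw_b's steel wing head, 8 mm below the wing's top. Wing: upright bar 48 mm long (point x), 12 mm thick (y), 32 mm tall, on a neck 24 mm across, 19 mm high; z up. Head up: 75 mm above the cover's underside, 155 mm above the table; it can be pressed down 9.5 mm. A tooth low on the head points to the point's +y. At y = -76 mm in the cover's frame. Undone, the wing lies along the cover's x.
- board: bare plywood board lying fixed on the table, 200 mm (x) by 260 mm (y), 12 mm thick; origin at the centre of its underside, so its top is 12 mm above the table.
- screwdriver: bystander, not to be disturbed: screwdriver, 190 mm, lying in front of the machine. Loose.
- brush: bystander, not to be disturbed: hand brush, 180 mm, lying in front of the plywood board. Loose.
- offcut: bystander, not to be disturbed: wooden offcut, 50 x 110 x 40 mm, behind the board. Loose.
- glue: bystander, not to be disturbed: white glue bottle, 56 mm across, 130 mm tall, behind the board. Loose.
- hammer: bystander, not to be disturbed: hammer, 280 mm, lying on the left (+y) of the table. Loose.
- tin: bystander, not to be disturbed: plain steel tin, 80 mm across, 90 mm tall, on the right (-y) of the table. Loose.
Mind the look-alikes: they are no part of the job. What is shaped like the cover but purple is not meant.

How it is judged:
On the way, in this order (a step that is already met when the one before it is completed fails the run):
1. one screw undone to its stop, the cover still seated (value of joint any of screw_a, screw_b above 2.2 rad and height (world z) of cover below 0.09 m), for 0.1 s.
2. both screws undone to their stops, the cover still seated (value of joint each of screw_a, screw_b above 2.2 rad and height (world z) of cover below 0.09 m), for 0.1 s.
3. the cover lifted clear of the machine (z of cover in the frame of machine above 0.11 m), for 0.1 s.
At the end, for the whole second after the job is handed in: The cover lies flat (within 0.06 rad) and at rest on the board, handle up, its skirt on the wood, its centre within 40 mm of the board's centre, both screws still undone (over 2.0 rad) (horizontal distance between cover and board below 0.04 m and z of cover in the frame of board between 0.008 and 0.016 m and angle between cover's own z axis and vertical below 0.06 rad and linear speed of cover below 0.01 m/s and angular speed of cover below 0.05 rad/s and value of joint each of screw_a, screw_b above 2 rad); the robot touches nothing.
It fails at once if a bystander moved more than 40 mm (distance of any of screwdriver, brush, offcut, glue, hammer, tin from where it was at the start of the episode above 0.04 m).
It fails at once if the cover let fall (faster than 0.5 m/s with no finger on it) (linear speed of cover above 0.5 m/s and contact force between the fingers and cover below 0.1 N).
It also fails if it takes over 70 s, if anything falls off the work surface, if the arm or the gripper's body presses on something with over 40 N, if the wrist force passes 120 N, or if a joint passes its speed limit or range.

## Robot

A 7-joint arm with a two-finger parallel gripper is mounted at the origin on the work surface. World frame = base frame: x ahead of the robot, y to its left, z up, the work surface at z = 0. Lengths are in m, angles in rad, forces in N, time in s.
With the tool pointing down it reaches from about 0.425 to 1.025 m from the base axis. Payload 9.4 kg.
Tool frame: the origin (TCP) lies at the very end of the fingers, on their centre line; the grasp point (between the pads) lies 19 mm behind it; z points along the fingers, y is the direction in which the jaws open and shut (so a half turn about z gives the same grasp; the last joint's range is limited). The gripper opens to 93 mm and grips with 3 to 60 N. Pads are 15 mm wide; open, the fingers measure 128 mm over their backs; the gripper's body (75 mm by 188 mm) begins 65 mm behind the grasp point.
Start: joints at [1.062, 0.599, -0.003, 1.599, 0.002, 0.943, -0.08], TCP at [0.303, -0.658, 0.219] pointing down, gripper open.
Joint ranges: [-2.57, 2.57], [-0.35, 1.97], [-1.29, 1.29], [0.11, 2.56], [-1.05, 4.19], [0.11, 1.86], [-2.63, 2.63]. Speed limits (rad/s): [2.22, 2.22, 3.01, 3.01, 3.14, 3.14, 3.14].

## Interface

Orientations are given as a unit quaternion [w, x, y, z].
In Python, from plant import robot gives the robot as it stands.
- The arm moves only by the shell command python3 -m inch 'ROWS'. ROWS is text: rows parted by semicolons, each of 7 numbers parted by spaces: the shift along the tool's x, y, z in units of 40 mm (1.0 is 40 mm), then the turn, a rotation vector about the tool's x, y, z in units of 5 degrees (1.0 is 5 degrees), then the finger opening in mm, from 0 to 93. In form: dx dy dz rx ry rz grip; .... A call has 1 to 20 rows; each row shifts and turns the commanded pose from where the row before left it, along the tool's axes as they then stand; what a row does not reach is not made up. A row lasts 1/10 s, in which the tool goes at most 50 mm and 8.59 degrees, less where a joint would pass 70% of its speed; a pose out of reach is approached as far as the arm can. A call is refused whole if a number of a shift passes 1 or a number of a turn 1, either way. A call with a gripper value outside its range is refused whole. The fingers move at their own pace and stop on an object; the grip force is fixed at half the most. Time passes only in rows, so rows that do not move let the fingers close. It gives the time, the measured TCP pose, the force and the opening at its end, in the units of the state.
- robot.read_state(): the state, without advancing time (a new reading comes with each control period).
- robot.camera(name): name is "scene" or "top" or "wrist"; returns a dict with "img" (420x560x3 uint8, red, green, blue), "fx", "fy", "cx", "cy" (pixels), "R" (3x3) and "t" (3): a world point X has camera coordinates R X + t; the wrist camera has in their place "T_tool_cam" (4x4, takes a point from camera to tool coordinates, whose origin is the TCP and whose axes are the flange's). Camera axes: x right, y down, z forward; pixel columns grow to the right and rows downward; lengths in m; the calibration is good to about 2 mm. A picture is of the moment at which its call begins: read the wrist's pose just before it. There is no depth.
- robot.close_job(): hands the job in, once; it reports no verdict.
The state is a dict: "time_s": time; "q": joint angles; "qvel": joint speeds; "joint_torque": joint torques, N m; "ee_pos": TCP position; "tcp_rot": TCP orientation; "wrist_force": force on the tool from outside, world axes, zero at the start; "torque": the same for the moment, N m; "finger_gap": finger opening in m.
Only numpy, scipy, OpenCV 4.12 (cv2) and the standard library are available. Lean on these libraries where they do the work, as an engineer would, in place of code of your own. Each camera call takes 0.05 s, during which the arm holds its last target. There are 200 camera calls.

## Working session

There is one attempt and no reset: what is moved stays moved. The work goes in short steps, Python scripts to look and compute and a shell command to move; the robot and the scene stay as the last step left them, time stands still between calls to the robot, and variables do not carry over. Pictures are saved under pics/ and viewed, about 8 in all and at most 12, crops included, and the job is handed in when it is done.

```bash
ls; mkdir -p pics; cat > h.py <<'E'
import numpy as np, cv2
from plant import robot
from scipy.spatial.transform import Rotation as Ro
def q2R(q): return Ro.from_quat([q[1],q[2],q[3],q[0]]).as_matrix()
def shot(name,fn,crop=None,sc=1):
    s=robot.read_state(); c=robot.camera(name); im=c['img'][:,:,::-1].copy()
    np.savez('pics/'+fn+'.npz',**{k:v for k,v in c.items()},ee=s['ee_pos'],rot=s['tcp_rot'])
    if crop: im=im[crop[1]:crop[3],crop[0]:crop[2]]
    if sc!=1: im=cv2.resize(im,None,fx=sc,fy=sc,interpolation=cv2.INTER_CUBIC)
    cv2.imwrite('pics/'+fn+'.png',im); return c
def cam(fn):
    c=dict(np.load('pics/'+fn+'.npz'))
    if 'R' not in c:
        T=np.eye(4);T[:3,:3]=q2R(c['rot']);T[:3,3]=c['ee']
        M=np.linalg.inv(T@c['T_tool_cam']); c['R']=M[:3,:3];c['t']=M[:3,3]
    return c
def px2w(fn,u,v,z):
    c=cam(fn); d=c['R'].T@np.array([(u-c['cx'])/c['fx'],(v-c['cy'])/c['fy'],1.]); o=-c['R'].T@c['t']
    return o+d*(z-o[2])/d[2]
def w2px(fn,X):
    c=cam(fn); p=c['R']@np.array(X)+c['t']; return c['fx']*p[0]/p[2]+c['cx'],c['fy']*p[1]/p[2]+c['cy']
E
python3 - <<'E'
from h import *
a=shot('top','top0'); b=shot('scene','sc0')
cv2.imwrite('pics/both.png',cv2.resize(np.vstack([a['img'],b['img']])[:,:,::-1],None,fx=.714,fy=.714)) 
s=robot.read_state(); print(s); print(a['fx'],-a['R'].T@a['t'],a['R'])
E
```

```text
pics
{'time_s': 0.1, 'q': array([ 1.06231961,  0.60000666, -0.00253736,  1.60001331,  0.00181704,
        0.94289296, -0.07979488]), 'qvel': array([-2.77253802e-04, -3.02414765e-03, -2.47864433e-05, -2.88186707e-05,
        1.21015953e-03, -4.98458056e-05,  3.09828293e-04]), 'joint_torque': array([ 7.90303107e-03, -7.66540861e+01,  1.50268380e+00, -2.52931005e+01,
       -5.23811323e-02,  1.36511587e-02,  2.15189863e-05]), 'ee_pos': array([ 0.30321076, -0.65809716,  0.21788725]), 'tcp_rot': array([-6.25116566e-04,  9.76778918e-01,  2.14248713e-01, -2.09434586e-04]), 'wrist_force': array([-1.1390944 ,  1.02330874, -0.22187843]), 'torque': array([-0.05347972, -0.01307399,  0.01642032]), 'finger_gap': 0.09318250428671797}
414.0661252824144 [ 0.41976868 -0.00897901  1.34115774] [[ 0.02549554 -0.9995261   0.01724978]
 [-0.99587954 -0.02689716 -0.08660539]
 [ 0.08702832 -0.01497065 -0.99609334]]
```

View pics/both.png

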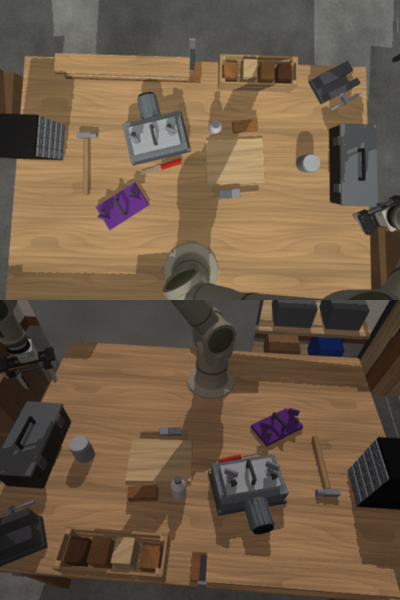

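The two look-alikes are the grey cover on the grey machine (top image, full-res about (217,190)) and the purple one on the table (about (170,288)). The grey one sits on the gear case with the motor behind it, so it fits. I'll confirm that in an enlarged crop.

```bash
python3 - <<'E'
from h import *
a=np.load('pics/top0.npz')['img'][:,:,::-1]
cv2.imwrite('pics/crop1.png',cv2.resize(a[120:245,160:385],None,fx=3.5,fy=3.5,interpolation=cv2.INTER_CUBIC))
E
```

```text
(no output)
```

View pics/crop1.png

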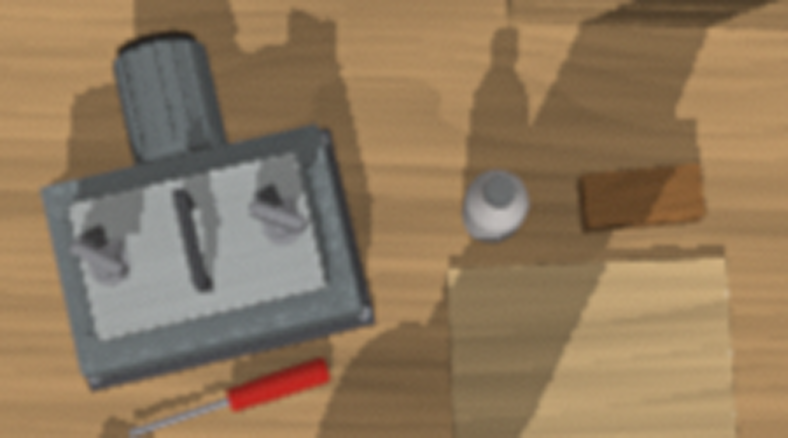

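The crop shows the light-grey aluminium cover on the grey machine, with the motor behind it. It has a dark bow handle from (182,195) to (205,285), screw a's wing near (100,253) and screw b's near (278,215). This is the cover meant; the purple one on the table is not.

```bash
python3 - <<'E'
from h import *
f=lambda u,v,z:px2w('top0',160+(u+.5)/3.5-.5,120+(v+.5)/3.5-.5,z)
C=[f(*p,.102) for p in [(70,205),(300,152),(327,287),(100,340)]]
c=np.mean(C,0);print('cover',np.round(C,3),c)
yx=C[0]-C[1]+C[3]-C[2]; print('yaw from y',np.degrees(np.arctan2(-yx[0],yx[1])))
xx=C[0]-C[3]+C[1]-C[2]; print('yaw from x',np.degrees(np.arctan2(xx[1],xx[0])))
M=[f(*p,.08) for p in [(45,190),(325,128),(370,320),(92,385)]]
print('mach?',np.round(M,3),np.mean(M,0))
H=[f(182,195,.148),f(205,285,.148)];print('handle',H,np.mean(H,0))
yaw=np.arctan2(*(H[0]-H[1])[[1,0]]);print(np.degrees(yaw))
B=[f(*p,.012) for p in [(448,268),(724,257)]];print('board back',np.round(B,3))
e=B[0]-B[1];L=np.linalg.norm(e);e/=L;ex=np.array([e[1],-e[0],0]);print(L,'board c',(B[0]+B[1])/2-.1*ex, np.degrees(np.arctan2(ex[1],ex[0])))
for n,p,q in [('a',(78,238),(125,275)),('b',(252,212),(303,232))]:
    P,Q=f(*p,.155),f(*q,.155);print(n,P,Q,(P+Q)/2,np.degrees(np.arctan2(*(P-Q)[[1,0]])))
s=robot.read_state();print(q2R(s['tcp_rot'])); print(np.load('pics/top0.npz').files)
c=robot.camera('wrist');print(c['T_tool_cam'],c['fx'])
E
```

```text
cover [[0.611 0.279 0.102]
 [0.663 0.083 0.102]
 [0.546 0.056 0.102]
 [0.495 0.248 0.102]] [0.57854754 0.16654759 0.102     ]
yaw from y 14.812898800114528
yaw from x 13.99899764770135
mach? [[0.627 0.307 0.08 ]
 [0.689 0.063 0.08 ]
 [0.52  0.019 0.08 ]
 [0.457 0.258 0.08 ]] [0.57326826 0.16163572 0.08      ]
handle [array([0.61458446, 0.1761857 , 0.148     ]), array([0.54007123, 0.15425883, 0.148     ])] [0.57732785 0.16522227 0.148     ]
16.39747718088124
board back [[ 0.576 -0.05   0.012]
 [ 0.593 -0.306  0.012]]
0.25621438575129346 board c [ 0.48454202 -0.18483219  0.012     ] 3.8716195106313345
a [0.57532793 0.25887704 0.155     ] [0.54582051 0.21907224 0.155     ] [0.56057422 0.23897464 0.155     ] 53.45034792906413
b [0.60091324 0.11697597 0.155     ] [0.58545848 0.07443524 0.155     ] [0.59318586 0.09570561 0.155     ] 70.03425900716603
[[ 9.08194890e-01  4.18546990e-01 -6.77003415e-04]
 [ 4.18547514e-01 -9.08194197e-01  1.13145919e-03]
 [-1.41281736e-04 -1.31094355e-03 -9.99999131e-01]]
['img', 'fx', 'fy', 'cx', 'cy', 'R', 't', 'ee', 'rot']
[[-1.64578308e-03 -9.66219832e-01 -2.57714041e-01  7.01399590e-02]
 [ 9.99998592e-01 -1.50578594e-03 -7.40590331e-04  3.65766349e-04]
 [ 3.27510885e-04 -2.57714897e-01  9.66220950e-01 -1.65784557e-01]
 [ 0.00000000e+00  0.00000000e+00  0.00000000e+00  1.00000000e+00]] 333.5129123606318
```

```bash
python3 -m inch '0 0 -0.9 0 0 0 93; 0 0 -0.9 0 0 0 93; .82 -.87 -.05 0 0 0 93; .82 -.87 -.05 0 0 0 93; .82 -.87 -.05 0 0 0 93; .82 -.87 -.05 0 0 0 93; .82 -.87 -.05 0 0 0 93; .82 -.87 -.05 0 0 0 93; .82 -.87 -.05 0 0 0 93; .82 -.87 -.05 0 0 0 93; .82 -.87 -.05 0 0 0 93; .82 -.87 -.05 0 0 0 93; .82 -.87 -.05 0 0 0 93; .82 -.87 -.05 0 0 0 93; .82 -.87 -.05 0 0 0 93; .82 -.87 -.05 0 0 0 93; .82 -.87 -.05 0 0 0 93; .82 -.87 -.05 0 0 0 93; .82 -.87 -.05 0 0 0 93; .82 -.87 -.05 0 0 0 93'
python3 -m inch '0 0 0 0 0 -1 93;0 0 0 0 0 -1 93;0 0 0 0 0 -1 93;0 0 0 0 0 -1 93;0 0 0 0 0 -1 93;0 0 0 0 0 -1 93;0 0 0 0 0 -.5 93; 0 0 0 0 0 0 93'
python3 - <<'E'
from h import *
shot('wrist','w1'); s=robot.read_state(); print(s['q'],s['ee_pos'],q2R(s['tcp_rot']))
E
```

```text
time_s: 2.15
ee_pos: [0.5777, 0.1593, 0.3266]
tcp_rot: [0.0, 0.977, 0.214, -0.0]
wrist_force: [1.1, 0.3, 0.3]
finger_gap: 0.0931
time_s: 2.95
ee_pos: [0.5773, 0.1573, 0.3263]
tcp_rot: [-0.0, 0.878, 0.479, -0.0]
wrist_force: [0.3, -0.3, -1.2]
finger_gap: 0.0929
[-0.06139683  0.3690722  -0.41640423  1.75074382  0.1681685   1.05738878
 -1.10895008] [0.57736395 0.15733764 0.32640468] [[ 5.42217709e-01  8.40237916e-01 -4.48010713e-04]
 [ 8.40237976e-01 -5.42217795e-01 -8.72098663e-05]
 [-3.16196417e-04 -3.29148881e-04 -9.99999896e-01]]
```

View pics/w1.png

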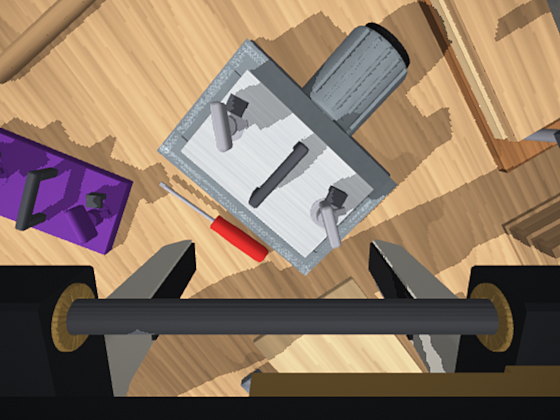

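The wrist view shows screw a's wing at about (222,125), screw b's at (328,220) and the handle from (257,197) to (300,150). I'll enlarge it to measure.

```bash
python3 - <<'E'
from h import *
a=np.load('pics/w1.npz')['img'][:,:,::-1]
cv2.imwrite('pics/crop2.png',cv2.resize(a[60:260,150:400],None,fx=3,fy=3,interpolation=cv2.INTER_CUBIC))
E
```

```text
(no output)
```

View pics/crop2.png

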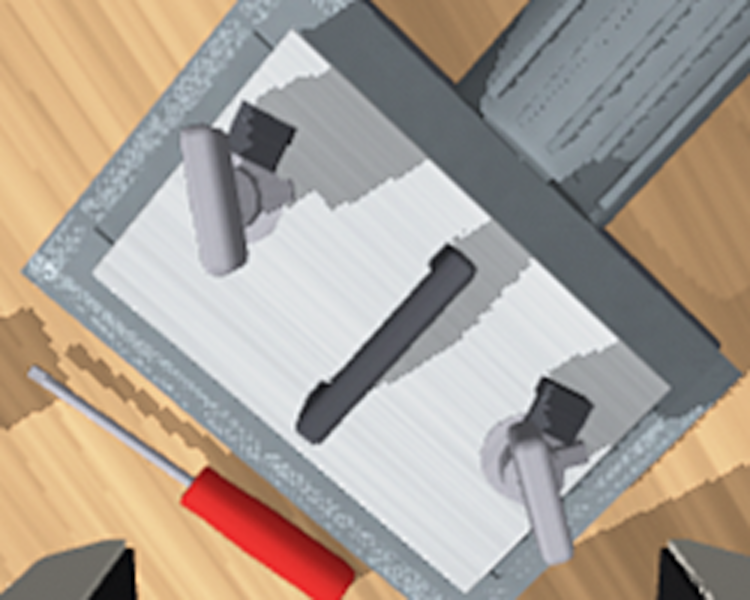

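```bash
cat > ov.py <<'E'
from h import *
from scipy.optimize import least_squares
import sys
S=lambda u,v:(150+(u+.5)/3-.5,60+(v+.5)/3-.5)
px=np.array([S(*p) for p in [(295,32),(95,270),(468,592),(668,388)]])
loc=np.array([[.06,.1],[-.06,.1],[-.06,-.1],[.06,-.1]])
def tw(p,l,z):
    c,s=np.cos(p[2]),np.sin(p[2]); return [p[0]+c*l[0]-s*l[1],p[1]+s*l[0]+c*l[1],z]
r=least_squares(lambda p:np.ravel([np.array(w2px('w1',tw(p,l,.102)))-q for l,q in zip(loc,px)]),[.578,.166,.26])
p=r.x; print('cover',p,np.degrees(p[2]),'res',np.round(r.fun,1))
a=np.load('pics/w1.npz')['img'][:,:,::-1]
im=cv2.resize(a[60:260,150:400],None,fx=3,fy=3,interpolation=cv2.INTER_CUBIC)
def poly(P,col):
    q=np.array([w2px('w1',X) for X in P]); q=((q-[150,60]+.5)*3-.5).round().astype(int)
    cv2.polylines(im,[q],True,col,1)
poly([tw(p,l,.102) for l in loc],(0,255,0))
poly([tw(p,l,.148) for l in [(.043,.006),(-.043,.006),(-.043,-.006),(.043,-.006)]],(0,255,255))
for n,y,th in [('a',.076,float(sys.argv[1])),('b',-.076,float(sys.argv[2]))]:
    x=tw(p,(0,y),.163); yw=p[2]-2.4+th; print(n,x,'wing yaw',np.degrees(yw)%180)
    poly([tw([x[0],x[1],yw],l,.163) for l in [(.024,.006),(-.024,.006),(-.024,-.006),(.024,-.006)]],(0,0,255))
    poly([tw([x[0],x[1],yw],l,.131) for l in [(.024,.006),(-.024,.006),(-.024,-.006),(.024,-.006)]],(255,0,0))
cv2.imwrite('pics/ov.png',im)
E
python3 ov.py .0 .15
```

```text
cover [0.57932783 0.16873961 0.25802129] 14.783530842253986 res [-0.3 -2.  -1.4  0.8 -0.3  1.4  2.1  0.6]
a [np.float64(0.5599350713280895), np.float64(0.24222376251619154), 0.163] wing yaw 57.27366001085642
b [np.float64(0.598720583415211), np.float64(0.09525545282957999), 0.163] wing yaw 65.86802693781877
```

View pics/ov.png

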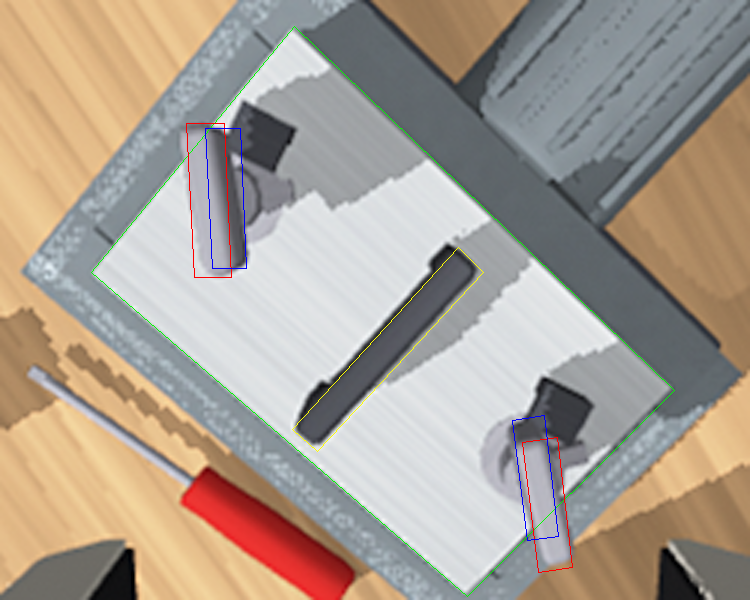

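Yaw estimates by overlay are a: ~65° (θ≈0.15) and b: ~73° (θ≈0.27). Next I move over screw a.

```bash
python3 -m inch '0 0 0 0 0 -.8 40; 0 0 0 0 0 -.8 40; .58 -.44 .8 0 0 0 40; .58 -.44 .8 0 0 0 40; .58 -.43 .8 0 0 0 40; 0 0 0 0 0 0 40; 0 0 0 0 0 0 40'
python3 - <<'E'
from h import *
shot('wrist','w2',(100,130,460,310),2); s=robot.read_state(); R=q2R(s['tcp_rot']); print(s['q'][6],s['ee_pos'],np.degrees(np.arctan2(R[1,0],R[0,0])),s['wrist_force'])
print(R.T@(np.array([.559,.2425,.136])-s['ee_pos'])/.04)
print(w2px('w2',[.559,.2425,.163]))
E
```

```text
time_s: 3.7
ee_pos: [0.5586, 0.243, 0.23]
tcp_rot: [-0.0, 0.842, 0.539, -0.001]
wrist_force: [0.8, 0.4, -0.4]
finger_gap: 0.0427
-1.191042777752413 [0.5594057  0.24231257 0.23090333] 65.19018392950808 [ 0.80457957 -0.02568099 -0.24484665]
[ 8.17854039e-04 -1.19742463e-02  2.37257926e+00]
(np.float64(283.69050269714177), np.float64(218.0859915372405))
```

View pics/w2.png

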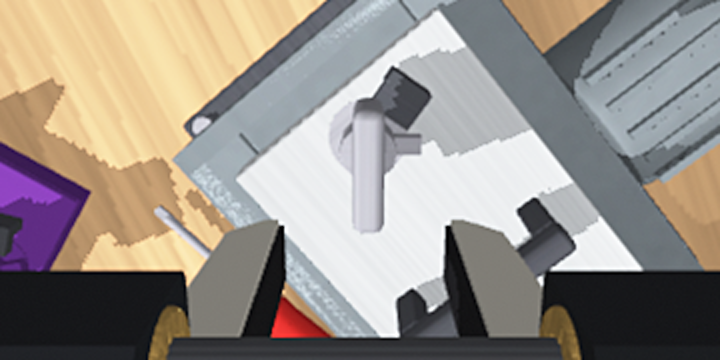

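The wing stands vertical in the image at col 283.5, and the prediction was 283.7. It's aligned, so I descend and grip.

```bash
python3 -m inch '0 0 .8 0 0 0 40; 0 0 .8 0 0 0 40; 0 0 .74 0 0 0 40; 0 0 0 0 0 0 40; 0 0 0 0 0 0 5; 0 0 0 0 0 0 5;0 0 0 0 0 0 5;0 0 0 0 0 0 5;0 0 0 0 0 0 5'
python3 -c "
from h import *
s=robot.read_state(); R=q2R(s['tcp_rot']); print(s['q'],s['ee_pos'],np.degrees(np.arctan2(R[1,0],R[0,0])),s['wrist_force'],s['torque'],s['finger_gap'])"
```

```text
time_s: 4.65
ee_pos: [0.5598, 0.2428, 0.1382]
tcp_rot: [0.0, 0.842, 0.539, 0.001]
wrist_force: [-0.1, -0.7, 7.8]
finger_gap: 0.0117
[-0.24203472  0.5843905  -0.38606087  1.92577725  0.33280605  0.69158118
 -1.26122855] [0.55984164 0.24276703 0.138211  ] 65.21599978918886 [-0.10452858 -0.72266164  7.83626824] [-0.35596161 -0.02361764  0.03998172] 0.011659190527198673
```

```bash
python3 -m inch '0 0 .1 0 0 0 5; 0 0 .1 0 0 0 5;0 0 .1 0 0 0 5;0 0 0 0 0 0 5;0 0 0 0 0 0 5'
python3 -c "
from h import *
s=robot.read_state(); print(s['ee_pos'],s['wrist_force'],s['torque'],s['finger_gap'])"
```

```text
time_s: 5.15
ee_pos: [0.5603, 0.2435, 0.1278]
tcp_rot: [0.0, 0.842, 0.539, 0.002]
wrist_force: [-2.2, -2.7, 21.3]
finger_gap: 0.0119
[0.56032805 0.24353143 0.1277662 ] [-2.2018473  -2.67055856 21.34122831] [-0.43059782  0.60638377 -0.06442223] 0.011884480714686707
```

```bash
python3 -m inch '0 0 .05 0 0 0 5; 0 0 0 0 0 -1 5;0 0 0 0 0 -1 5;0 0 0 0 0 -1 5;0 0 0 0 0 -1 5;0 0 0 0 0 -1 5;0 0 0 0 0 -1 5;0 0 0 0 0 -1 5;0 0 0 0 0 -1 5;0 0 0 0 0 -1 5; 0 0 0 0 0 0 5'
python3 -c "
from h import *
s=robot.read_state(); R=q2R(s['tcp_rot']); print(s['q'][6],s['ee_pos'],np.degrees(np.arctan2(R[1,0],R[0,0])),s['wrist_force'],s['torque'],s['finger_gap'])"
```

```text
time_s: 6.25
ee_pos: [0.5604, 0.2439, 0.127]
tcp_rot: [0.002, 0.571, 0.821, 0.002]
wrist_force: [-5.8, -4.2, 34.4]
finger_gap: 0.0119
-0.6608325828279813 [0.56040142 0.24391655 0.12701932] 110.38686042628304 [-5.75462147 -4.21499276 34.39194017] [-0.94308997  1.42775153  0.0274253 ] 0.011918537042803068
```

```bash
python3 -m inch '0 0 0 0 0 -1 5;0 0 0 0 0 -1 5;0 0 0 0 0 -1 5;0 0 0 0 0 -1 5;0 0 0 0 0 -1 5;0 0 0 0 0 -1 5;0 0 0 0 0 -1 5;0 0 0 0 0 -1 5;0 0 0 0 0 -1 5;0 0 0 0 0 -1 5;0 0 0 0 0 -1 5;0 0 0 0 0 -1 5;0 0 0 0 0 -1 5;0 0 0 0 0 -1 5;0 0 0 0 0 -1 5;0 0 0 0 0 -1 5;0 0 0 0 0 -1 5; 0 0 0 0 0 0 5'
python3 -c "
from h import *
s=robot.read_state(); R=q2R(s['tcp_rot']); print(s['q'][6],s['ee_pos'],np.degrees(np.arctan2(R[1,0],R[0,0])),s['wrist_force'],s['torque'],s['finger_gap'])"
```

```text
time_s: 8.05
ee_pos: [0.5607, 0.2438, 0.1267]
tcp_rot: [0.003, -0.134, 0.991, 0.0]
wrist_force: [-2.5, -4.1, 31.8]
finger_gap: 0.0119
0.5550009271587669 [0.5607439  0.24384202 0.12669633] -164.63955160334095 [-2.5050285  -4.12374546 31.76195057] [-1.24204071  0.55297392 -0.12927874] 0.01186894625392746
```

```bash
python3 -m inch '0 0 0 0 0 -.6 5; 0 0 0 0 0 0 5'
python3 -c "
from h import *
s=robot.read_state(); R=q2R(s['tcp_rot']); print(s['q'][6],s['ee_pos'],np.degrees(np.arctan2(R[1,0],R[0,0])),s['wrist_force'],s['torque'],s['finger_gap'])"
```

```text
time_s: 8.25
ee_pos: [0.5608, 0.2439, 0.1266]
tcp_rot: [0.003, -0.159, 0.987, 0.0]
wrist_force: [-1.9, -3.9, 28.0]
finger_gap: 0.0118
0.5979985553447417 [0.56080756 0.24394405 0.1266276 ] -161.75185593922126 [-1.94330352 -3.91193161 28.02685778] [-0.96908733  0.32028306 -0.47985688] 0.011783426049022536
```

```bash
python3 -m inch '0 0 -.2 0 0 0 5; 0 0 -.2 0 0 0 5; 0 0 0 0 0 0 40;0 0 0 0 0 0 40;0 0 0 0 0 0 40; 0 0 -.8 0 0 0 40;0 0 -.8 0 0 0 40; 0 0 -.6 0 0 0 40; .07 -.95 0 0 0 0 40;.07 -.95 0 0 0 0 40;.07 -.95 0 0 0 0 40;.06 -.96 0 0 0 0 40; 0 0 0 0 0 1 40;0 0 0 0 0 1 40;0 0 0 0 0 1 40;0 0 0 0 0 1 40;0 0 0 0 0 1 40'
python3 -m inch '0 0 0 0 0 1 40;0 0 0 0 0 1 40;0 0 0 0 0 1 40;0 0 0 0 0 1 40;0 0 0 0 0 1 40;0 0 0 0 0 1 40;0 0 0 0 0 1 40;0 0 0 0 0 1 40;0 0 0 0 0 1 40;0 0 0 0 0 1 40;0 0 0 0 0 1 40;0 0 0 0 0 1 40;0 0 0 0 0 1 40;0 0 0 0 0 1 40;0 0 0 0 0 1 40;0 0 0 0 0 1 40;0 0 0 0 0 1 40;0 0 0 0 0 1 40;0 0 0 0 0 1 40; 0 0 0 0 0 0 40'
python3 - <<'E'
from h import *
shot('wrist','w3',(100,30,460,300),2); s=robot.read_state(); R=q2R(s['tcp_rot']); print(s['q'][6],s['ee_pos'],np.degrees(np.arctan2(R[1,0],R[0,0])),s['wrist_force'])
print(R.T@(np.array([.5983,.0957,.136])-s['ee_pos'])/.04)
print(w2px('w3',[.5983,.0957,.163]))
E
```

```text
time_s: 9.95
ee_pos: [0.5963, 0.0944, 0.2264]
tcp_rot: [-0.0, 0.061, 0.998, -0.0]
wrist_force: [-0.4, 0.5, -1.1]
finger_gap: 0.0399
time_s: 11.95
ee_pos: [0.5962, 0.0947, 0.2266]
tcp_rot: [-0.0, 0.776, 0.631, -0.0]
wrist_force: [-0.3, -0.8, 0.1]
finger_gap: 0.0399
-0.7886090641745503 [0.59624143 0.09472154 0.22664167] 78.37916550388753 [0.61855325 1.0833888  0.22688194]
[0.03546082 0.04659866 2.26600167]
(np.float64(285.6702319411306), np.float64(217.4481421038788))
```

View pics/w3.png

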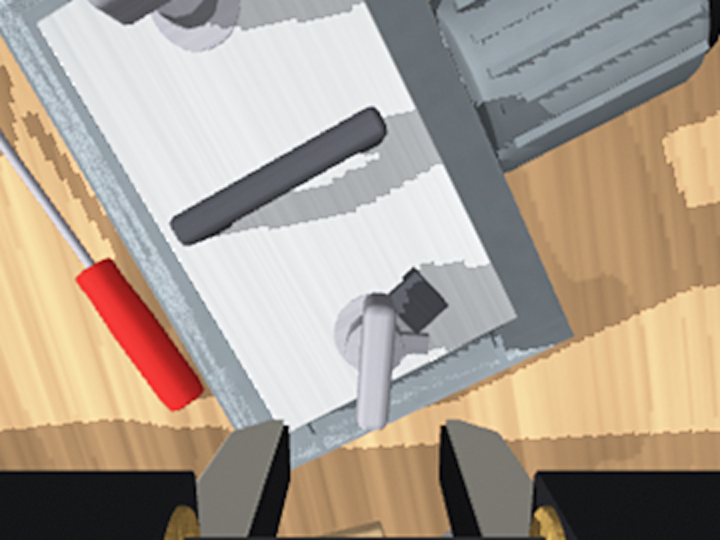

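Screw b's wing is at col ~287.5 and leans about 3° clockwise of vertical, so I correct by 3.5° and +0.07 in y. Then grip, press and turn as before.

```bash
python3 -c "
from h import *
print('handle',px2w('w3',100+279/2,30+176/2,.148), px2w('w3',100+183/2,30+229/2,.148), px2w('w3',100+376/2,30+124/2,.148))"
python3 -m inch '.03 .07 0 0 0 .7 40; 0 0 .8 0 0 0 40; 0 0 .8 0 0 0 40; 0 0 .65 0 0 0 40; 0 0 0 0 0 0 40; 0 0 0 0 0 0 5; 0 0 0 0 0 0 5;0 0 0 0 0 0 5;0 0 0 0 0 0 5; 0 0 .1 0 0 0 5; 0 0 .1 0 0 0 5;0 0 .1 0 0 0 5;0 0 .06 0 0 0 5;0 0 0 0 0 0 5'
python3 -c "
from h import *
s=robot.read_state(); R=q2R(s['tcp_rot']); print(s['q'][6],s['ee_pos'],np.degrees(np.arctan2(R[1,0],R[0,0])),s['wrist_force'],s['torque'],s['finger_gap'])"
```

```text
handle [0.58047239 0.16994086 0.148     ] [0.54212763 0.15911236 0.148     ] [0.61759097 0.1799521  0.148     ]
time_s: 13.4
ee_pos: [0.6009, 0.096, 0.1268]
tcp_rot: [0.002, 0.795, 0.607, 0.002]
wrist_force: [-6.4, -2.2, 34.2]
finger_gap: 0.0116
-0.9350175018645877 [0.60090894 0.09599803 0.12675517] 74.73615525876906 [-6.43859378 -2.21769688 34.21466404] [-0.38143894  1.81698349 -0.05338707] 0.01159515465544327
```

```bash
python3 -m inch '0 0 0 0 0 -1 5;0 0 0 0 0 -1 5;0 0 0 0 0 -1 5;0 0 0 0 0 -1 5;0 0 0 0 0 -1 5;0 0 0 0 0 -1 5;0 0 0 0 0 -1 5;0 0 0 0 0 -1 5;0 0 0 0 0 -1 5;0 0 0 0 0 -1 5; 0 0 0 0 0 -1 5; 0 0 0 0 0 -1 5'
python3 -m inch '0 0 0 0 0 -1 5;0 0 0 0 0 -1 5;0 0 0 0 0 -1 5;0 0 0 0 0 -1 5;0 0 0 0 0 -1 5;0 0 0 0 0 -1 5;0 0 0 0 0 -1 5;0 0 0 0 0 -1 5;0 0 0 0 0 -1 5;0 0 0 0 0 -1 5;0 0 0 0 0 -1 5;0 0 0 0 0 -1 5;0 0 0 0 0 -.6 5; 0 0 0 0 0 0 5'
python3 -c "
from h import *
s=robot.read_state(); R=q2R(s['tcp_rot']); print(s['q'][6],s['ee_pos'],np.degrees(np.arctan2(R[1,0],R[0,0])),s['wrist_force'],s['torque'],s['finger_gap'])"
```

```text
time_s: 14.6
ee_pos: [0.6022, 0.0964, 0.1268]
tcp_rot: [0.003, 0.383, 0.924, 0.002]
wrist_force: [-1.7, -2.4, 28.2]
finger_gap: 0.012
time_s: 16.0
ee_pos: [0.6026, 0.098, 0.1268]
tcp_rot: [0.004, -0.155, 0.988, 0.001]
wrist_force: [0.6, 1.0, 26.3]
finger_gap: 0.0117
0.8148948229391463 [0.60258229 0.09798391 0.12676016] -162.18078077303173 [ 0.61524816  1.04985827 26.26742349] [ 0.46454137 -0.03763577 -0.33338715] 0.01170119321662383
```

```bash
python3 -m inch '0 0 0 0 0 -.4 5; 0 0 0 0 0 0 5'
python3 -c "
from h import *
s=robot.read_state(); print(s['torque'],s['finger_gap'])"
python3 -m inch '0 0 -.2 0 0 0 5; 0 0 -.2 0 0 0 5; 0 0 0 0 0 0 40;0 0 0 0 0 0 40;0 0 0 0 0 0 40; 0 0 -.8 0 0 0 40;0 0 -.8 0 0 0 40; 0 0 -.4 0 0 0 40; 0 0 0 0 0 1 40; .05 .94 0 0 0 0 40; .05 .94 0 0 0 0 40; 0 0 0 0 0 0 40; 0 0 0 0 0 0 40'
python3 - <<'E'
from h import *
shot('wrist','w4'); c=shot('top','top4'); s=robot.read_state(); R=q2R(s['tcp_rot']); print(s['ee_pos'],np.degrees(np.arctan2(R[1,0],R[0,0])),s['wrist_force'])
a=np.load('pics/w4.npz')['img'][:,:,::-1]
im=np.hstack([cv2.resize(a,(560,420)),cv2.resize(c['img'][130:235,165:275,::-1],(240,420*240//240) if 0 else (240,229))[:229] if 0 else cv2.copyMakeBorder(cv2.resize(c['img'][130:235,165:265,::-1],(240,252)),0,168,0,0,cv2.BORDER_CONSTANT)])
cv2.imwrite('pics/w4b.png',im)
print(R.T@(np.array([.5797,.1697,.12])-s['ee_pos'])/.04, w2px('w4',[.5797,.1697,.148]))
E
```

```text
time_s: 16.2
ee_pos: [0.6027, 0.098, 0.1267]
tcp_rot: [0.004, -0.172, 0.985, 0.001]
wrist_force: [0.6, 2.0, 24.8]
finger_gap: 0.0116
[ 0.5036776  -0.15303193 -0.45998415] 0.01158895434560052
time_s: 17.5
ee_pos: [0.576, 0.1672, 0.2181]
tcp_rot: [-0.0, -0.129, 0.992, -0.0]
wrist_force: [-0.6, 0.2, 0.4]
finger_gap: 0.0398
[0.57666231 0.16566283 0.21790415] -165.31222837776028 [ 0.71022669  0.50070146 -0.00716351]
[-0.10154582  0.080719    2.44742534] (np.float64(284.6954832104726), np.float64(224.7906618719865))
```

View pics/w4b.png

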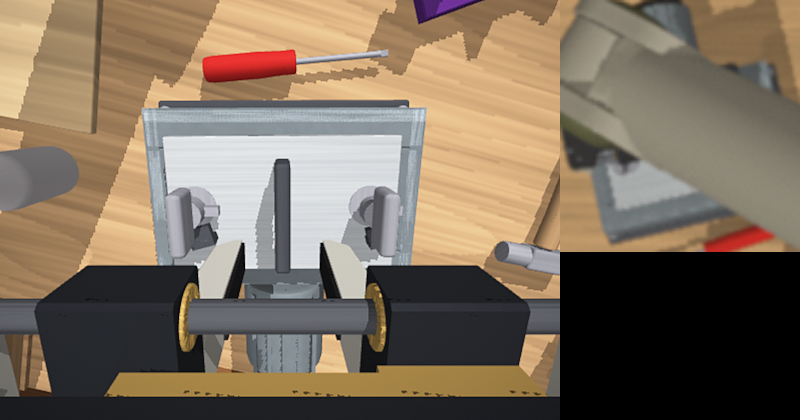

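Both wings lie parallel to the handle, so both are undone. The handle bar is at col 282.5, vertical, between the fingers. I grip and start lifting.

```bash
python3 -m inch '-.03 .04 .8 0 0 0 40; 0 0 .8 0 0 0 40; 0 0 .8 0 0 0 40; 0 0 0 0 0 0 40; 0 0 0 0 0 0 5; 0 0 0 0 0 0 5;0 0 0 0 0 0 5;0 0 0 0 0 0 5;0 0 0 0 0 0 5'
python3 -c "
from h import *
s=robot.read_state(); print(s['ee_pos'],s['wrist_force'],s['torque'],s['finger_gap'])"
python3 -m inch '0 0 -.2 0 0 0 5; 0 0 -.2 0 0 0 5;0 0 -.2 0 0 0 5;0 0 -.2 0 0 0 5;0 0 -.2 0 0 0 5;0 0 0 0 0 0 5'
python3 -c "
from h import *
s=robot.read_state(); print(s['ee_pos'],s['wrist_force'],s['torque'],s['finger_gap'])"
```

```text
time_s: 18.5
ee_pos: [0.5779, 0.1683, 0.1237]
tcp_rot: [0.001, -0.128, 0.992, -0.001]
wrist_force: [-0.5, -2.9, 6.7]
finger_gap: 0.0119
[0.57786101 0.16832966 0.12373655] [-0.45481574 -2.93066698  6.72445986] [-0.63819784 -0.17899564  0.05848041] 0.011914881574341892
time_s: 19.1
ee_pos: [0.5775, 0.1691, 0.1639]
tcp_rot: [0.001, -0.128, 0.992, 0.0]
wrist_force: [0.2, -0.2, -8.3]
finger_gap: 0.0116
[0.57745108 0.16910141 0.16385398] [ 0.15599323 -0.1721151  -8.25300066] [ 0.1162135  -0.14970341 -0.02847474] 0.011626057507463532
```

```bash
python3 -m inch '0 0 -.5 0 0 0 5; 0 0 -.8 0 0 0 5;0 0 -.8 0 0 0 5;0 0 -.4 0 0 0 5;0 0 0 0 0 0 5'
python3 - <<'E'
from h import *
a=np.load('pics/top0.npz')['img'][:,:,::-1]
for p in [(207,138),(264,137),(265,184),(207,184)]: print(px2w('top0',p[0]/.714,p[1]/.714,.012))
s=robot.read_state(); R=q2R(s['tcp_rot']);print(s['ee_pos'],s['q'],s['finger_gap'])
print(R.T@(np.array([.4845,-.185,.264])-s['ee_pos'])/.04, R.T@(np.array([.50,-.10,.264])-s['ee_pos'])/.04)
E
```

```text
time_s: 19.6
ee_pos: [0.5779, 0.1695, 0.2652]
tcp_rot: [0.002, -0.128, 0.992, 0.0]
wrist_force: [0.0, 0.5, -8.7]
finger_gap: 0.0118
[ 0.58542181 -0.05738711  0.012     ]
[ 0.59716178 -0.31644353  0.012     ]
[ 0.38497645 -0.32238958  0.012     ]
[ 0.37848528 -0.06226783  0.012     ]
[0.57788227 0.16952458 0.26516936] [ 0.33767749  0.63254185 -1.14073814  1.7983929   0.63723737  1.13215903
  0.80956129] 0.011817870035566114
[ 4.51210714 -7.97788076  0.01076625] [ 3.59688431 -6.02131899  0.01456878]
```

```bash
python3 -m inch '.14 -.24 0 0 0 0 5; .24 -.42 0 0 0 0 5; .34 -.61 0 0 0 0 5;.34 -.61 0 0 0 0 5;.34 -.61 0 0 0 0 5;.34 -.61 0 0 0 0 5;.34 -.61 0 0 0 0 5;.34 -.61 0 0 0 0 5;.34 -.61 0 0 0 0 5;.34 -.61 0 0 0 0 5;.34 -.61 0 0 0 0 5;.34 -.61 0 0 0 0 5;.34 -.61 0 0 0 0 5; .24 -.42 0 0 0 0 5; .14 -.24 0 0 0 0 5; 0 0 0 0 0 .7 5; 0 0 0 0 0 .7 5; 0 0 0 0 0 .7 5; 0 0 0 0 0 0 5; 0 0 0 0 0 0 5'
python3 - <<'E'
from h import *
c=shot('top','top5'); d=shot('scene','sc5'); s=robot.read_state(); R=q2R(s['tcp_rot']); print(s['ee_pos'],np.degrees(np.arctan2(R[1,0],R[0,0])),R[:,2],s['finger_gap'],s['wrist_force'])
cv2.imwrite('pics/five.png',np.hstack([cv2.resize(c['img'][120:320,200:440],(400,333)),cv2.resize(d['img'][150:400,100:400],(400,333))])[:,:,::-1])
print(R.T@(np.array([.485,-.187,.0617])-s['ee_pos'])/.04)
E
```

```text
time_s: 21.6
ee_pos: [0.4844, -0.1875, 0.2621]
tcp_rot: [-0.0, -0.038, 0.999, 0.0]
wrist_force: [0.7, 0.4, -8.6]
finger_gap: 0.0122
[ 0.48459758 -0.18750396  0.26226524] -175.6510113990418 [-6.14806772e-04  2.61604863e-04 -9.99999777e-01] 0.011527091245488518 [-0.45628095 -0.3215853  -8.13732997]
[-0.01396141  0.01025814  5.01412697]
```

View pics/five.png

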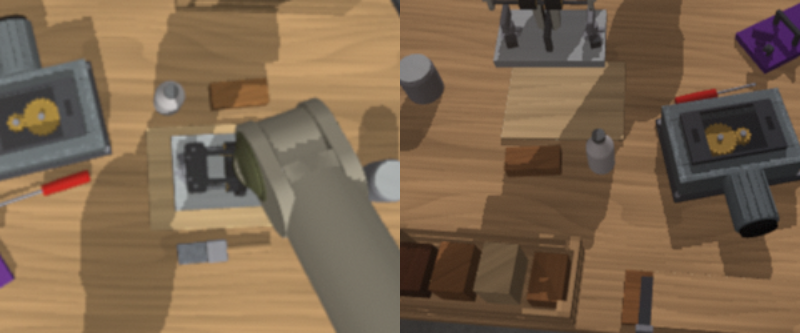

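The cover hangs level over the board, the exposed gears show it came off cleanly, and nothing else has moved. Next I lower it.

```bash
python3 -m inch '0 0 .6 0 0 0 5; 0 0 .9 0 0 0 5;0 0 .9 0 0 0 5;0 0 .9 0 0 0 5;0 0 .9 0 0 0 5;0 0 .4 0 0 0 5;0 0 .1 0 0 0 5;0 0 .1 0 0 0 5;0 0 .1 0 0 0 5;0 0 .1 0 0 0 5;0 0 0 0 0 0 5; 0 0 0 0 0 0 5'
python3 -c "
from h import *
s=robot.read_state(); print(s['ee_pos'],s['wrist_force'],s['torque'],s['finger_gap'])"
```

```text
time_s: 22.9
ee_pos: [0.485, -0.1879, 0.063]
tcp_rot: [0.0, -0.037, 0.999, -0.0]
wrist_force: [-1.4, -0.1, -8.2]
finger_gap: 0.0116
[ 0.48502381 -0.18786358  0.06297499] [-1.36701694 -0.12119315 -8.24246932] [ 0.070873   -0.09535257 -0.02403515] 0.011555590799245802
```

```bash
python3 -m inch '0 0 .06 0 0 0 5; 0 0 .06 0 0 0 5; 0 0 .05 0 0 0 5; 0 0 0 0 0 0 5; 0 0 0 0 0 0 5'
python3 -c "
from h import *
s=robot.read_state(); print(s['ee_pos'],s['wrist_force'],s['torque'],s['finger_gap'])"
```

```text
time_s: 23.4
ee_pos: [0.4848, -0.1877, 0.0558]
tcp_rot: [-0.0, -0.037, 0.999, -0.0]
wrist_force: [-0.5, -0.5, -7.0]
finger_gap: 0.0115
[ 0.48481184 -0.18771389  0.05576341] [-0.51764469 -0.46465555 -6.98538256] [-0.00309998 -0.02744451 -0.0060827 ] 0.011465905281488767
```

```bash
python3 -m inch '0 0 .04 0 0 0 5; 0 0 .04 0 0 0 5; 0 0 0 0 0 0 5; 0 0 0 0 0 0 5'
python3 -c "
from h import *
s=robot.read_state(); print(s['ee_pos'],s['wrist_force'],s['torque'],s['finger_gap'])"
```

```text
time_s: 23.8
ee_pos: [0.4854, -0.1877, 0.0551]
tcp_rot: [0.001, -0.037, 0.999, -0.002]
wrist_force: [-8.9, -0.7, 30.4]
finger_gap: 0.0116
[ 0.48538691 -0.18774596  0.05509906] [-8.90706588 -0.68596859 30.37933175] [-0.12941581  1.83707126 -0.00571879] 0.011590811376596094
```

```bash
python3 -m inch '0 0 -.04 0 0 0 5; 0 0 0 0 0 0 5; 0 0 0 0 0 0 40; 0 0 0 0 0 0 40; 0 0 0 0 0 0 40; 0 0 -.3 0 0 0 40; 0 0 -.8 0 0 0 40;0 0 -.8 0 0 0 40;0 0 -.8 0 0 0 40;0 0 -.8 0 0 0 40;0 0 -.8 0 0 0 40;0 0 -.8 0 0 0 40; 0 -.9 0 0 0 0 40; 0 -.9 0 0 0 0 40;0 -.9 0 0 0 0 40;0 -.9 0 0 0 0 40;0 -.9 0 0 0 0 40;0 -.9 0 0 0 0 40;0 -.9 0 0 0 0 40; 0 0 0 0 0 0 40'
python3 - <<'E'
from h import *
c=shot('top','top6'); d=shot('scene','sc6'); s=robot.read_state(); print(s['ee_pos'],s['wrist_force'])
cv2.imwrite('pics/six.png',np.hstack([cv2.resize(c['img'][150:300,260:410],(400,400)),cv2.resize(d['img'][150:300,150:300],(400,400))])[:,:,::-1])
E
```

```text
time_s: 25.8
ee_pos: [0.5023, -0.4446, 0.2566]
tcp_rot: [-0.0, -0.034, 0.999, -0.0]
wrist_force: [0.5, 0.3, -0.5]
finger_gap: 0.0399
[ 0.50328378 -0.43930706  0.25747055] [-0.36180097  1.17422207  0.98865371]
```

View pics/six.png

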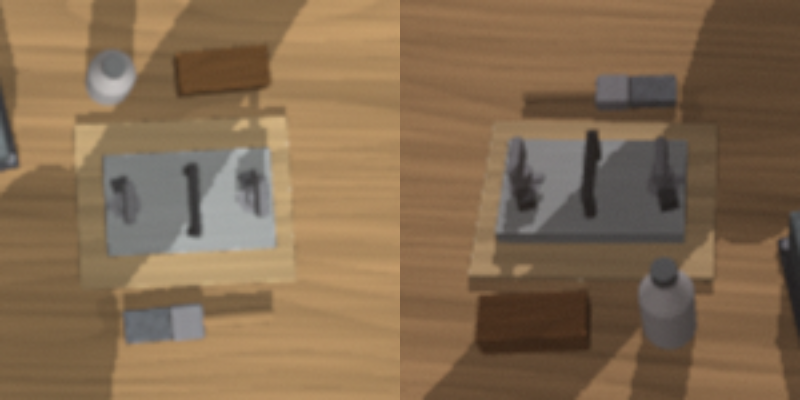

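The cover lies flat and centred on the board, handle up, with both wings along its x. The bystanders are in place. I'll check the offset and hand in.

```bash
python3 - <<'E'
from h import *
f=lambda p,z:px2w('top6',260+(p[0]+.5)*.375-.5,150+(p[1]+.5)*.375-.5,z)
a=np.mean([f(p,.034) for p in [(105,155),(270,150),(275,247),(108,254)]],0)
b=np.mean([f(p,.012) for p in [(76,125),(287,117),(294,278),(82,286)]],0)
print(a,b,np.linalg.norm((a-b)[:2]))
if np.linalg.norm((a-b)[:2])<.025: robot.close_job(); print('handed in')
E
```

```text
[ 0.48462748 -0.1883711   0.034     ] [ 0.48595811 -0.18572442  0.012     ] 0.0029623473514904836
the job is handed in; nothing more can be done
handed in
```

The job is done and handed in at about 26 s of the 70 s allowed. I pressed each screw down and turned it counter-clockwise, a by about 133° and b by about 125°. I then lifted the grey cover by its handle and set it on the board.

- **Screws:** wrist torque rose to about 0.48 N m (a) and 0.46 N m (b) at the end of each turn, against 0.12 N m friction, so both came up against their stops. In the later pictures both wings lie along the cover's x.
- **Placing:** the last top picture puts the cover about 3 mm from the board's centre (limit 40 mm). It lies flat with the handle up.
- **Contact on setting down:** the press onto the board peaked at about 30 N at the wrist, and the gripper was well clear and touching nothing at hand-in.
- **Bystanders:** the brush, offcut and glue show no movement in the last picture. The others were not checked in it; the screwdriver was unmoved in the picture before.

No check failed. Small disagreements were 2 to 4 mm between the handle and cover positions from different pictures, within what the grasp could take.

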